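# Tighten a die stand's lock collar with a two-prong spanner

## Robot

A 7-joint arm with a two-finger parallel gripper is mounted at the origin on a cart in front of the work surface, level with it; the furniture and walls round the work are solid. World frame = base frame: x ahead of the robot, y to its left, z up, the work surface at z = 0. Lengths are in mm, angles in rad, forces in N, time in s.
With the tool pointing down it reaches from about 400 to 875 mm from the base axis. Payload 4.4 kg.
Tool frame: the origin (TCP) lies where the fingers leave the gripper's body, on its centre line; the fingertips stand 73 mm ahead of it and the grasp point (between the pads) lies 54 mm ahead of it; z points along the fingers, y is the line along which they close (so a half turn about z gives the same grasp; the last joint's range is limited). The gripper opens to 85 mm and grips with 20 to 120 N. Pads are 22 mm wide; open, the fingers measure 114 mm over their backs; the gripper's body (76 mm by 85 mm) begins 54 mm behind the grasp point. The pads swing forward as they close: fully open they stand 13 mm farther back than shut.
Start: joints at [1.249, 0.628, 0.038, 1.517, -0.027, 0.996, -0.02], TCP at [164.487, -628.857, 303.913] pointing down, gripper open.
Joint ranges: [-3.06, 3.06], [-0.37, 2.12], [-1.25, 1.32], [0.18, 2.47], [-1.1, 4.24], [0.23, 1.98], [-2.94, 2.94]. Speed limits (rad/s): [2.57, 2.57, 3.14, 3.14, 3.14, 3.14, 3.14].

## Interface

Orientations are given as [roll, pitch, yaw] about the fixed x, y, z axes, in that order (R = Rz(yaw) Ry(pitch) Rx(roll)).
In Python, from cell import ctrl gives the robot as it stands.
- The arm moves only by the tool send_rows, never from a script. Its argument "rows" is a list that holds one entry, the list of rows, each a list of 6 numbers: the shift along the tool's x, y, z in cm, then the turn, a rotation vector about the tool's x, y, z in rad. In form: [[[tx, ty, tz, wx, wy, wz], ...]]. A call has 1 to 10 rows; each row is the pose to reach, as a shift and turn from the pose commanded when the call began, along the tool's axes at that moment; what a row does not reach only later rows make up. A row lasts 1/10 s, in which the tool goes at most 50 mm and 8.59 degrees, less where a joint would pass 70% of its speed; a pose out of reach is approached as far as the arm can. A call with a gripper value outside its range is refused whole. "grip" is the closure in counts, from 0 (fully open) to 255 (shut), set as the call begins (left out, the last holds). The fingers move at their own pace and stop on an object; the grip force is fixed at half the most. Time passes only in rows, so rows that repeat a pose let the fingers close. It gives the time, the measured TCP pose, the force, the opening and the grip force at its end, in the units of the state.
- ctrl.read_state(): the state, without advancing time (a new reading comes with each control period).
- ctrl.get_image(name): name is "scene" or "top" or "wrist"; returns a dict with "pixels" (420x560x3 uint8, red, green, blue), "fx", "fy", "cx", "cy" (pixels), "extrinsics" (4x4, takes a point from camera to world coordinates); the wrist camera has in their place "mount" (4x4, takes a point from camera to tool coordinates, whose origin is the TCP and whose axes are the flange's). Camera axes: x right, y up, looking along -z (the intrinsics and any distortion apply to the point x, -y, -z); pixel columns grow to the right and rows downward; lengths in mm; the calibration is good to about 2 mm. A picture is of the moment at which its call begins: read the wrist's pose just before it. There is no depth.
- ctrl.finish_job(): hands the job in; it is judged then, once.
The state is a dict: "clock": time; "qpos": joint angles; "qd": joint speeds; "tau": joint torques, N m; "eef_pos": TCP position; "tool_rot": TCP orientation; "force": force on the tool from outside, world axes, zero at the start; "torque": the same for the moment, N m; "width": finger opening in mm; "gripper_force": force on a finger pad.
Only numpy, scipy, OpenCV 4.12 (cv2) and the standard library are available. Lean on these libraries where they do the work, as an engineer would, in place of code of your own. Each camera call takes 0.05 s, during which the arm holds its last target. There are 200 camera calls.

## Task

Tighten the lock collar on the grey die stand: take the T-handled two-prong spanner from its wooden rest, let both prongs drop fully into the collar's two holes before you turn the collar, then turn it clockwise (seen from above) with the spanner until it is up against its stop, without forcing it. Stand the spanner back upright on its wooden rest as you found it, touch the stand and collar with nothing but the spanner, and leave the other things where they are.

Things in the scene. Friction and masses are not known exactly. Their poses are not given: they have to be found in the camera images.
- stand: Grey steel die stand, fixed to the table: round base 90 mm across, pillar 62 mm across, on top a round grey lock collar 68 mm across, 14 mm thick, with a knurled edge. Origin at the middle of its underside on the table, z up; x points away from the robot to within 0.2 rad. The collar sits on a spring washer: pushed down it gives from 4 N on, 1.5 N per mm, for 3 mm, then is solid.
- collar_top (a point): Middle of the collar's upper face, on its axis, 61 mm above the table; axes of the stand, not turning with the collar. Two holes 8 mm wide, 14 mm deep open in the face, 22 mm either side of it. At the start the line through them lies within 0.66 rad of the stand's y axis, either way; see or feel where. The spindle end between them, 23 mm across, is 5 mm below the face.
- collar (a joint): How far the collar is turned, rad, growing clockwise seen from above: 0 is loosest, 0.60 fully home against a hard stop; it starts between 0 and 0.10. The zero lies at another angle of the stand each time, so this does not tell where the holes point. It turns against a steady friction of 0.25 N m and stays where it is left.
- spanner_grip (a point): Middle of the handle bar of the two-prong spanner (dark steel, 180 g), on its turning axis, 46 mm above the prong tips. z up, y along the bar and the line of the prongs, x across. Bar 64 mm long, 12 mm thick (x), 20 mm tall; under it a stem 11 mm thick, then a head 60 mm (y) by 22 mm (x), 9 mm tall, its underside 36 mm below this point. Starts upright on the rest, prongs in its groove.
- prong_a (a point): Tip of one prong: 22 mm along +y and 46 mm below spanner_grip. The prongs stick out 10 mm under the head and are 6 mm thick, tapering over the last 1.2 mm to 5.2 mm. Either prong may go in either hole.
- prong_b (a point): Tip of the other, like prong: 22 mm along -y and 46 mm below spanner_grip.
- rest_top (a point): Middle of the top of the wooden rest, 20 mm above the table: a fixed block 50 mm (x) by 84 mm (y), with a groove 16 mm wide and 15 mm deep along its whole length (y). The head of the spanner lies across both sides of the groove, the middle of its handle bar then 36 mm above this point.
- tape_roll: Bystander: black tape roll, 62 mm across, 19 mm tall, lying on the table; origin in the middle of its underside.
- wax_tin: Bystander: flat round tin, 66 mm across, 26 mm tall; origin in the middle of its underside.
- die_body: Bystander: black cylindrical die, 30 mm across, 76 mm tall, standing on the table; origin in the middle of its underside.
Not all that is in view belongs to the job. What is meant by the stand is not pink, and is the larger of those in its own colour.

How it is judged:
By the outcome, as a careful person would: the job done as asked, in the order asked, and still so for the second after the job is handed in, with the robot touching nothing.
It also fails if it takes over 64 s, if anything falls off the work surface, if the arm or the gripper's body presses on something with over 40 N, if the wrist force passes 120 N, or if a joint passes its speed limit or range.

## Working session

There is one attempt and no reset: what is moved stays moved. The work goes in short steps, Python scripts to look and compute and a tool call to move; the robot and the scene stay as the last step left them, time stands still between calls to the robot, and variables do not carry over. Pictures are saved under pics/ and viewed, at most 10 in all, crops included, and the job is handed in when it is done.

Besides the shell and the picture viewer there is one more tool, called after "Request:" by a JSON object that holds its "op" and its "data". send_rows: Moves the arm, as the interface text tells. Its arguments: {"type":"object","properties":{"rows":{"type":"array","items":{"type":"array","items":{"type":"array","items":{"type":"number"}}}},"grip":{"type":"number"}},"required":["rows"]}

```bash
mkdir -p pics; ls
python3 - <<'E'
from cell import ctrl
import cv2,numpy as np
s=ctrl.read_state();print(s)
for n in("scene","top"):
    d=ctrl.get_image(n);cv2.imwrite(f"pics/{n}0.png",d["pixels"][:,:,::-1]);print(n,d["fx"],d["fy"],d["cx"],d["cy"],np.round(d["extrinsics"],4).tolist(),[k for k in d])
d=ctrl.get_image("wrist");print(np.round(d["mount"],4).tolist(),d["fx"],d["cx"],d["cy"],[k for k in d])
E
```

```text
pics
{'clock': 0.0, 'qpos': array([ 1.24919653,  0.62932627,  0.03845791,  1.51838006, -0.02698809,
        0.99628405, -0.01998262]), 'qd': array([-2.70039297e-04,  1.22412208e-03,  1.47902881e-03, -2.02835444e-03,
        1.12030950e-03, -1.04538731e-05, -1.09936957e-03]), 'tau': array([-2.49259683e-04, -5.63391638e+01,  1.22598588e+00, -1.93440950e+01,
        1.08961310e-02,  1.04411604e-02, -2.46148062e-07]), 'eef_pos': array([ 164.35746548, -628.37253276,  302.9982613 ]), 'tool_rot': array([-3.13971387e+00,  4.33017897e-05,  2.55810523e-01]), 'force': array([ 0.39675728, -0.79281261,  0.30274039]), 'torque': array([0.02131814, 0.00473469, 0.02457942]), 'gripper_force': 0.0, 'width': 85.19434691612419}
scene 420.3125228923749 420.3125228923749 282.0597503442883 215.1000250016126 [[-0.7971, 0.2537, -0.548, 91.7981], [-0.6039, -0.3288, 0.7261, 356.9301], [0.0041, 0.9097, 0.4153, 427.8454], [0.0, 0.0, 0.0, 1.0]] ['pixels', 'fx', 'fy', 'cx', 'cy', 'extrinsics']
top 485.069692294947 485.069692294947 273.65656075940313 208.4650610102778 [[0.0128, 0.996, -0.0887, 469.9532], [-0.9999, 0.0135, 0.0067, -243.5463], [0.0079, 0.0886, 0.996, 1004.1127], [0.0, 0.0, 0.0, 1.0]] ['pixels', 'fx', 'fy', 'cx', 'cy', 'extrinsics']
[[0.0006, 0.9464, 0.323, 82.9156], [1.0, -0.0005, -0.0003, 1.1623], [-0.0001, 0.323, -0.9464, -70.2115], [0.0, 0.0, 0.0, 1.0]] 298.85373342700876 278.03116007272683 212.6833146822 ['pixels', 'fx', 'fy', 'cx', 'cy', 'mount']
```

View pics/scene0.png

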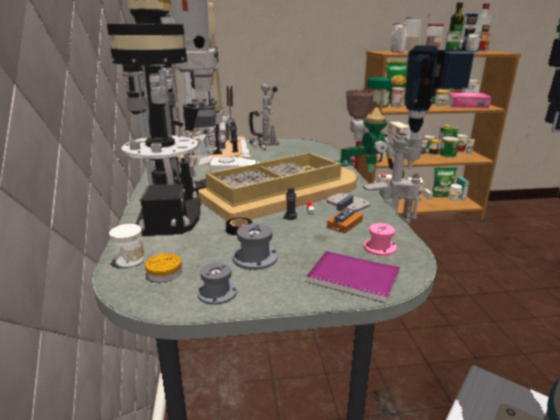

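View pics/top0.png

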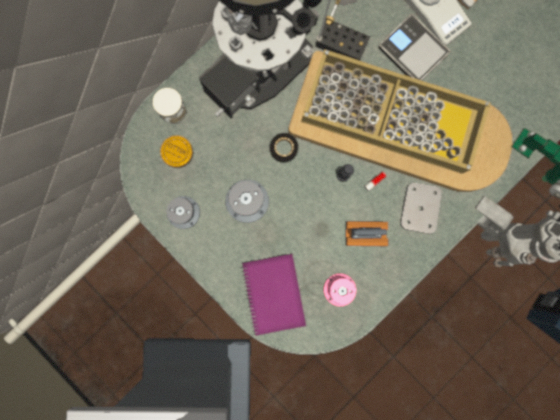

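The larger grey stand is at top (246,200) and scene (255,242). The rest with the spanner is at top (367,234) and scene (345,220). The decoys are the small grey stand at top (181,211) and the pink one at top (341,291). Next I'll get rough positions.

```bash
cat > h.py <<'E'
from cell import ctrl
import cv2,numpy as np
from scipy.spatial.transform import Rotation as R
def cam(n):
    s=ctrl.read_state(); d=ctrl.get_image(n)
    if n=="wrist":
        T=np.eye(4);T[:3,:3]=R.from_euler("xyz",s["tool_rot"]).as_matrix();T[:3,3]=s["eef_pos"];d["extrinsics"]=T@d["mount"]
    d["s"]=s
    return d
def ray(d,u,v):
    E=d["extrinsics"];r=E[:3,:3]@np.array([(u-d["cx"])/d["fx"],-(v-d["cy"])/d["fy"],-1]);return E[:3,3],r
def onto(d,u,v,z):
    o,r=ray(d,u,v);return (o+r*(z-o[2])/r[2])[:2]
def proj(d,p):
    E=d["extrinsics"];q=E[:3,:3].T@(np.array(p)-E[:3,3]);return d["cx"]+d["fx"]*q[0]/-q[2],d["cy"]+d["fy"]*q[1]/q[2]
def big(d,u0,v0,u1,v1,k,name):
    cv2.imwrite(name,cv2.resize(d["pixels"][v0:v1,u0:u1,::-1],None,fx=k,fy=k,interpolation=cv2.INTER_CUBIC))
def move(p,yaw):
    "rows numbers (cm, rotvec) from the present commanded pose (approx measured) to TCP p pointing down with yaw"
    s=ctrl.read_state();A=R.from_euler("xyz",s["tool_rot"])
    t=A.inv().apply(np.array(p)-s["eef_pos"])/10
    B=R.from_euler("xyz",[np.pi,0,yaw]);return np.round(np.r_[t,(A.inv()*B).as_rotvec()],3).tolist()
E
python3 - <<'E'
from h import *
d=cam("top");px=d["pixels"]
print("stand",onto(d,246,199,61),"small",onto(d,181,211,40),"tape",onto(d,284,147,19),"die",onto(d,345,173,76),"tin",onto(d,176,151,26))
hsv=cv2.cvtColor(px,cv2.COLOR_RGB2HSV);m=cv2.inRange(hsv,(5,150,80),(20,255,255));m[:200]=0;m[260:]=0;m[:,:330]=0;m[:,400:]=0
p=np.argwhere(m)[:,::-1].astype(np.float32);r=cv2.minAreaRect(p);b=cv2.boxPoints(r);print(r)
print([np.round(onto(d,*c,20)).tolist() for c in b],onto(d,*r[0],20))
a=cv2.resize(px[150:250,200:300,::-1],(400,400),interpolation=2);c=cv2.resize(px[185:285,320:420,::-1],(400,400),interpolation=2)
cv2.imwrite("pics/ab.png",np.hstack([a,c]))
E
```

```text
stand [ 571.7392221  -195.61142294] small [548.20421823 -65.5898603 ] tape [ 685.18951723 -269.88456417] die [ 623.35120081 -387.01516384] tin [672.15428643 -49.15311647]
((366.0, 233.5), (23.0, 40.0), 90.0)
[[532.0, -398.0], [533.0, -479.0], [486.0, -479.0], [485.0, -398.0]] [ 509.05294755 -438.33531579]
```

View pics/ab.png

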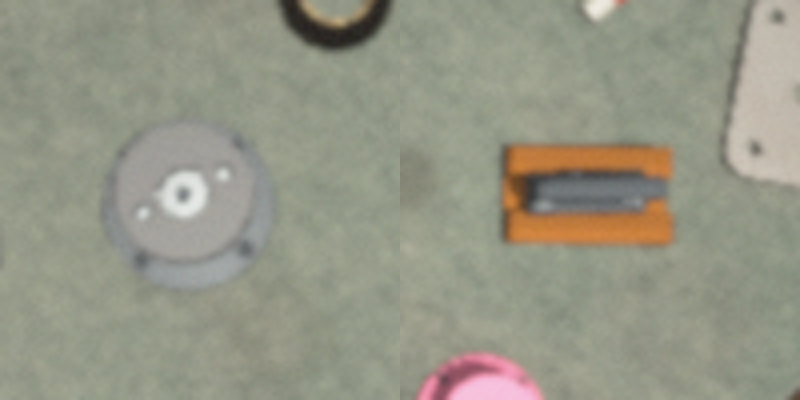

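The collar's two holes show in the crop's left half at top px (235.5,203) and (255.8,194), so their line is about 0.44 rad CCW of world y. The spanner lies along world y on the rest. I'll move over the rest for a near view.

```bash
python3 -c "
from h import *
print(move([509,-438,240],1.57))"
```

```text
[38.158, -9.711, 6.344, -0.001, -0.001, -1.314]
```

Request:
{"op": "send_rows", "data": {"rows": [[[38.16,-9.71,6.34,0,0,-1.314],[38.16,-9.71,6.34,0,0,-1.314],[38.16,-9.71,6.34,0,0,-1.314],[38.16,-9.71,6.34,0,0,-1.314],[38.16,-9.71,6.34,0,0,-1.314],[38.16,-9.71,6.34,0,0,-1.314],[38.16,-9.71,6.34,0,0,-1.314],[38.16,-9.71,6.34,0,0,-1.314],[38.16,-9.71,6.34,0,0,-1.314],[38.16,-9.71,6.34,0,0,-1.314]]]}}

```text
clock: 1.2
eef_pos: [510.4, -436.8, 239.7]
tool_rot: [-3.141, -0.001, 1.573]
force: [-0.6, -0.3, -0.2]
width: 85.2
gripper_force: 0.0
```

```bash
python3 -c "
from h import *
d=cam('wrist');s=d['s'];print(s['clock'],s['eef_pos'],s['tool_rot'],s['qpos'])
print(proj(d,[509,-438,56]),proj(d,[509,-406,66]))
big(d,80,60,480,360,2,'pics/w1.png');np.save('w1.npy',d,allow_pickle=True)"
```

```text
1.2 [ 510.35383581 -436.78043264  239.71654817] [-3.14127569e+00 -1.46554914e-03  1.57338457e+00] [ 0.8371946   0.74230475 -0.30278759  1.5063873   0.25238942  0.93263835
  0.46085536]
(np.float64(276.5257396837147), np.float64(209.31981186060708)) (np.float64(276.5228992805126), np.float64(176.35022440436737))
```

View pics/w1.png

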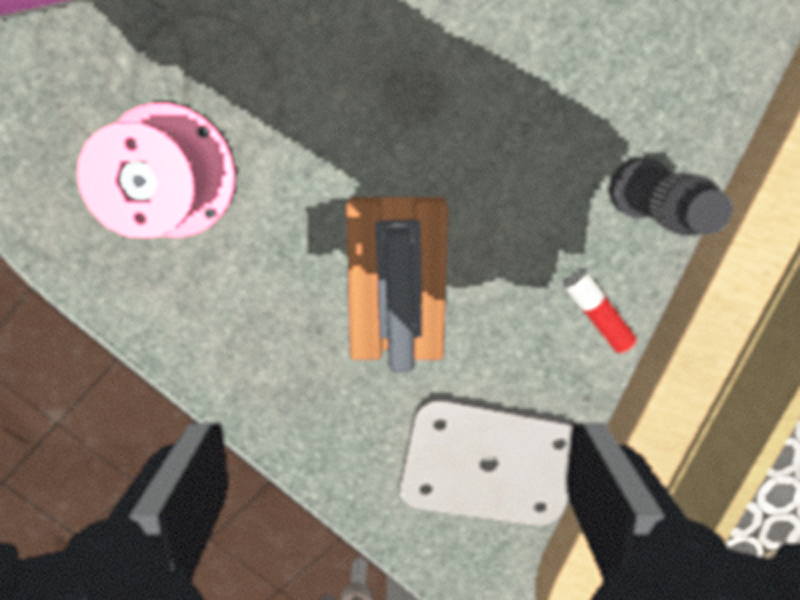

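Wrist view: pink stand at left, die at right, and the rest in the middle with the dark bar along the image vertical at crop x≈400, y 222–370. I'll enlarge it.

```bash
python3 -c "
from h import *
d=np.load('w1.npy',allow_pickle=True).item()
im=d['pixels'][155:255,240:320,::-1].astype(float);im=np.clip(255*(im/255)**.5,0,255).astype(np.uint8)
cv2.imwrite('pics/w1b.png',cv2.resize(im,None,fx=6,fy=6,interpolation=2))
for u,v,z in[(251,158,20),(305,158,20),(305,240,20),(251,240,20)]:print(onto(d,u,v,z))
"
```

```text
[ 484.11653178 -397.75335435]
[ 536.22694613 -397.58470438]
[ 539.00331624 -483.82042536]
[ 481.88120238 -484.01265823]
```

View pics/w1b.png

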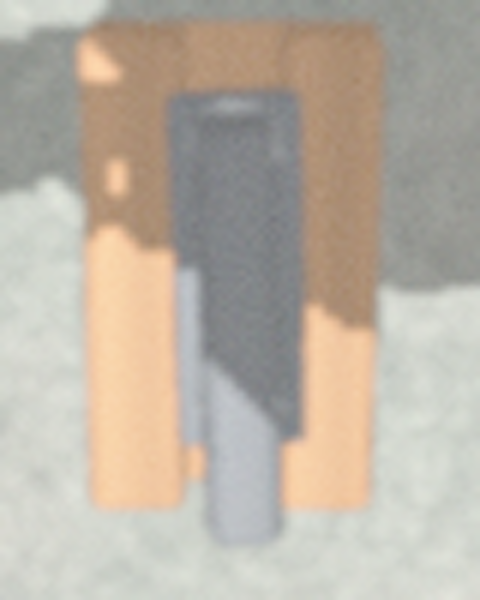

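```bash
python3 -c "
from h import *
d=np.load('w1.npy',allow_pickle=True).item()
f=lambda u,v,z:print(z,np.round(onto(d,240+u/6,155+v/6,z),1))
for p in[(80,25,20),(385,25,20),(373,508,20),(92,508,20),(168,93,29),(300,93,29),(300,440,29),(180,440,29),(206,540,66),(283,540,66),(204,105,66),(268,105,66)]:f(*p)
"
```

```text
20 [ 486.3 -398.9]
20 [ 535.5 -398.7]
20 [ 536.  -483.4]
20 [ 486.5 -483.6]
29 [ 500.7 -408.2]
29 [ 521.6 -408.1]
29 [ 522.5 -467. ]
29 [ 502.3 -467.1]
66 [ 507.1 -468.3]
66 [ 518.6 -468.3]
66 [ 506.9 -402.8]
66 [ 515.7 -402.8]
```

Request:
{"op": "send_rows", "data": {"rows": [[[0,0.16,4,0,0,0],[0,0.16,7,0,0,0],[0,0.16,9.5,0,0,0],[0,0.16,11,0,0,0],[0,0.16,12,0,0,0],[0,0.16,12.9,0,0,0],[0,0.16,12.9,0,0,0]]]}}

```text
clock: 1.95
eef_pos: [510.3, -438.6, 111.1]
tool_rot: [-3.141, -0.0, 1.569]
force: [0.3, 0.1, 0.8]
width: 85.1
gripper_force: 0.0
```

Request:
{"op": "send_rows", "data": {"rows": [[[0,0,0,0,0,0],[0,0,0,0,0,0],[0,0,0,0,0,0],[0,0,0,0,0,0],[0,0,0,0,0,0],[0,0,0,0,0,0],[0,0,0,0,0,0],[0,0,0,0,0,0]]], "grip": 255}}

```text
clock: 2.75
eef_pos: [510.9, -438.5, 111.9]
tool_rot: [3.141, 0.0, 1.57]
force: [-0.8, -0.2, 3.5]
width: 10.8
gripper_force: 60.0
```

Request:
{"op": "send_rows", "data": {"rows": [[[0,0,-1,0,0,0],[0,0,-2.5,0,0,0],[0,0,-5,0,0,0],[0,0,-8.8,0,0,0],[4,2,-8.8,0,0,-0.1],[8,4,-8.8,0,0,-0.2],[12,6,-8.8,0,0,-0.3],[15.5,8,-8.8,0,0,-0.4],[17.9,9.1,-8.8,0,0,-0.44],[17.9,9.1,-8.8,0,0,-0.44]]]}}

```text
clock: 3.75
eef_pos: [604.7, -252.8, 200.9]
tool_rot: [3.137, -0.002, 2.019]
force: [-0.8, 1.1, -1.6]
width: 10.9
gripper_force: 59.3
```

Request:
{"op": "send_rows", "data": {"rows": [[[0,0,0,0,0,0],[0,0,0,0,0,0],[0,0,0,0,0,0]]]}}

```text
clock: 4.05
eef_pos: [601.1, -261.3, 199.7]
tool_rot: [-3.141, 0.001, 2.007]
force: [-0.5, -1.4, -2.1]
width: 11.1
gripper_force: 59.3
```

```bash
python3 -c "
from h import *
d=cam('wrist');s=d['s'];print(s['clock'],s['eef_pos'],s['tool_rot'],s['force'],s['torque'],s['width'])
print(proj(d,[572,-196,61]))
big(d,80,0,480,300,2,'pics/w2.png');np.save('w2.npy',d,allow_pickle=True)"
```

```text
4.05 [ 601.109843   -261.33450665  199.69472046] [-3.14069927e+00  8.92530836e-04  2.00707052e+00] [-0.53378972 -1.3601702  -2.10215836] [-0.01164439 -0.03730512 -0.00454212] 11.09884873691638
(np.float64(280.7897787209188), np.float64(127.13684577568148))
```

View pics/w2.png

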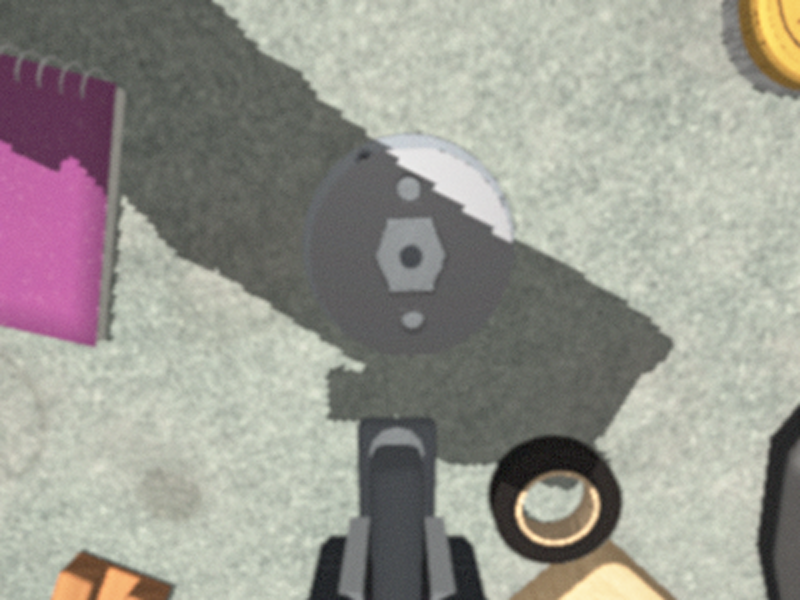

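The collar shows in crop 2x with a hex spindle at (410,256) and holes at about (408,188) and (413,320). The spanner head end is at (360–436,420). I'll enlarge for exact numbers.

```bash
python3 -c "
from h import *
d=np.load('w2.npy',allow_pickle=True).item()
f=lambda im:cv2.resize(np.clip(255*(im[:,:,::-1]/255.)**.5,0,255).astype(np.uint8),None,fx=8,fy=8,interpolation=2)
a=f(d['pixels'][80:150,260:310]);b=f(d['pixels'][150:170,260:310]);c=f(d['pixels'][195:270,250:300])
cv2.imwrite('pics/w2b.png',np.hstack([np.vstack([f(d['pixels'][82:157,260:310])]),c]))
E=d['extrinsics']
"
```

```text
(no output)
```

View pics/w2b.png

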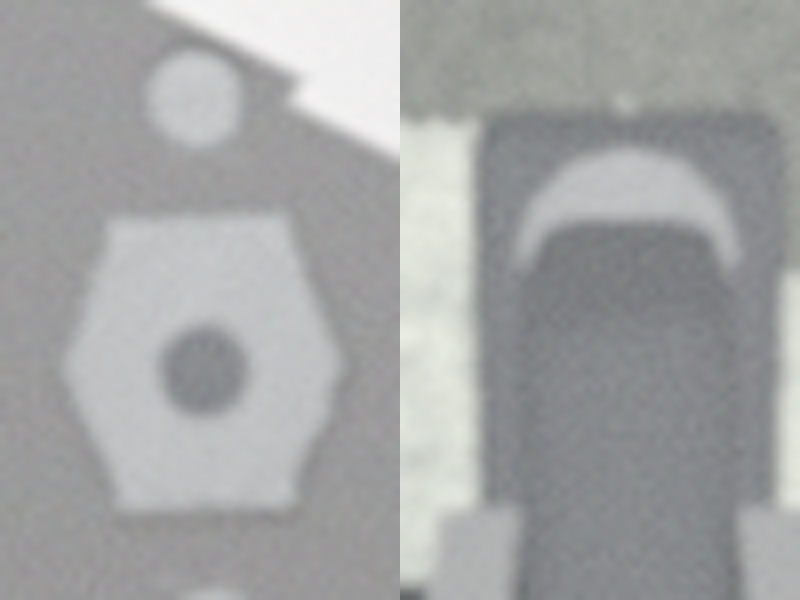

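```bash
cat >> h.py <<'E'
def tool_at(d,u,v,tz):
    "point of the pixel on the plane tool z=tz, in tool axes"
    M=np.array(d["mount"]);r=M[:3,:3]@np.array([(u-d["cx"])/d["fx"],-(v-d["cy"])/d["fy"],-1]);return np.round((M[:3,3]+r*(tz-M[2,3])/r[2])[:2],2)
E
python3 - <<'E'
from h import *
d=np.load('w2.npy',allow_pickle=True).item()
g=cv2.cvtColor(d['pixels'],cv2.COLOR_RGB2GRAY)
print(g[150:172,278:296])
h=138.7
for p in[(284.4,94.25,h),(285.4,128.25,h+5),(286.5,160,h)]:print(p,tool_at(d,*p))
print("head end",[ (z,tool_at(d,260,208.75,z),tool_at(d,297.5,208.75,z)) for z in(82.5,91.5)])
print("head low",[ (z,tool_at(d,260.2,255,z),tool_at(d,297,255,z)) for z in(82.5,)])
print("bar",[ (z,tool_at(d,265.5,235,z),tool_at(d,292.5,235,z),tool_at(d,279,222.5,z)) for z in(45,65)])
E
```

```text
[[ 95  94  93  90  95  91  93  92  94  92  96  89  94  94  94  96  88  95]
 [ 96  93  92  94  93  93  91  94  90  90  93  95  96  93  93  92  92  93]
 [ 94  90  96  91  93  94  87  93  89  94  96  93  91  89  94  95  94  90]
 [ 94  93  97  96  94  92  90  93  96  99  95  94  94  89  94  94  94  92]
 [ 95  99 102 101  99  98  96  92  94 100  98  99  95  93  97  91  91  93]
 [ 93  93 100  97  99  99 103 106 111 114 109 105  96  95  89  94  95  93]
 [ 91  92  91  93 104 114 125 132 135 135 129 118 109  94  95  93  91  91]
 [ 90  93  94 105 125 133 142 152 150 149 148 141 129 110  95  93  94  96]
 [ 94  97 105 119 139 145 150 152 149 152 149 147 139 117  99  90  94  95]
 [ 92  92 104 128 145 151 150 146 143 149 149 147 140 117 101  87  96  94]
 [ 94  90 107 119 141 148 147 148 147 148 144 145 131 107  86  89  92  92]
 [ 91  90  94 114 132 145 143 149 145 149 143 136 119  96  86  88  91  91]
 [ 91  88  91  99 117 132 144 145 142 143 138 118  98  85  81  87  92  93]
 [ 94  87  87  85  93 109 122 130 127 124 113  96  86  83  85  90  92  94]
 [ 94  92  90  85  83  87  89 101  94  92  87  84 
[... 300 characters left out ...]
 93  94  93  91  92  91]
 [ 94  92  92  95  93  90  94  92  90  92  91  89  94  91  88  93  93  91]
 [ 90  90  89  91  90  91  90  92  91  98  95  94  94  93  91  94  93  94]
 [ 93  94  93  96  92  96  93  93  93  93  92  93  93  92  92  91  95  92]]
(284.4, 94.25, 138.7) [92.23  3.62]
(285.4, 128.25, 143.7) [70.65  4.58]
(286.5, 160, 138.7) [49.6   5.41]
head end [(82.5, array([ 32.22, -10.17]), array([32.23,  9.99])), (91.5, array([ 29.28, -10.74]), array([29.29, 10.61]))]
head low [(82.5, array([  4.62, -10.57]), array([ 4.63, 10.3 ]))]
bar [(45, array([32.92, -5.71]), array([32.93,  5.58]), array([38.51, -0.07])), (65, array([24.39, -6.61]), array([24.4 ,  6.63]), array([30.95, -0.  ]))]
```

Request:
{"op": "send_rows", "data": {"rows": [[[2,0.46,0,0,0,-0.041],[4,0.46,0,0,0,-0.041],[5.5,0.46,1,0,0,-0.041],[6.5,0.46,2,0,0,-0.041],[7.04,0.46,3,0,0,-0.041],[7.04,0.46,3,0,0,-0.041],[7.04,0.46,3,0,0,-0.041],[7.04,0.46,3,0,0,-0.041]]]}}

```text
clock: 4.9
eef_pos: [576.7, -194.8, 169.9]
tool_rot: [3.141, 0.001, 2.05]
force: [-0.2, 0.9, -1.7]
width: 10.7
gripper_force: 59.3
```

```bash
python3 -c "
from h import *
d=cam('wrist');s=d['s'];print(s['clock'],s['eef_pos'],s['tool_rot'],s['force'],s['torque'])
f=lambda im:cv2.resize(np.clip(255*(im[:,:,::-1]/255.)**.5,0,255).astype(np.uint8),None,fx=6,fy=6,interpolation=2)
cv2.imwrite('pics/w3.png',f(d['pixels'][170:270,220:340]));np.save('w3.npy',d,allow_pickle=True)"
```

```text
4.9 [ 576.67458363 -194.8414804   169.91630179] [3.14086418e+00 1.21449890e-03 2.04954921e+00] [-0.22369045  0.93341636 -1.69548324] [0.00629258 0.0131607  0.02431358]
```

View pics/w3.png

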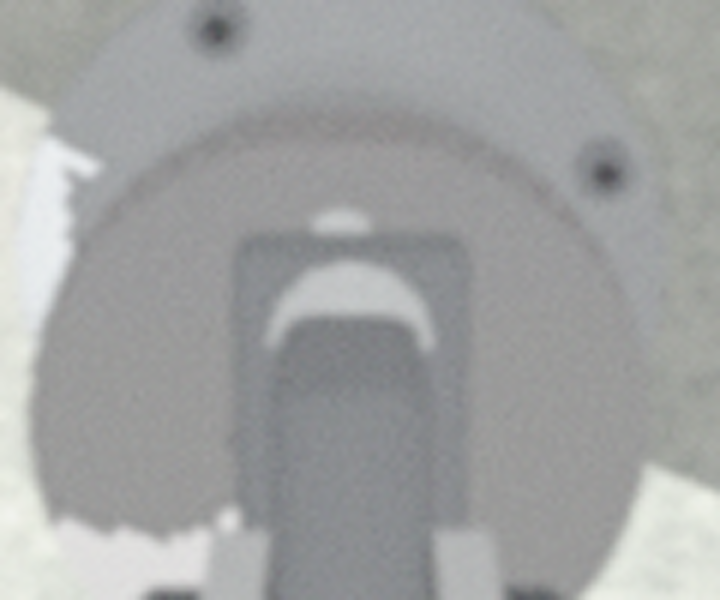

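```bash
python3 -c "
from h import *
d=np.load('w3.npy',allow_pickle=True).item()
for z in(107.5,108.9,110):print(z,tool_at(d,277.1,170+208/6,z),'R',tool_at(d,272,208.9,z),tool_at(d,282,208.9,z))
for z in (91.5,94):print(tool_at(d,278.5,208.8,z))
g=cv2.cvtColor(d['pixels'],cv2.COLOR_RGB2GRAY);print(g[202:212,268:288])
for i in range(4):print(ctrl.read_state()['eef_pos'])
"
```

```text
107.5 [26.76 -1.1 ] R [23.98 -4.29] [23.98  1.96]
108.9 [26.32 -1.11] R [23.52 -4.32] [23.53  1.98]
110 [25.98 -1.11] R [23.16 -4.35] [23.17  2.  ]
[29.28 -0.25]
[28.46 -0.25]
[[ 97  95  94  93  94  94  93  95  97  94  97  94  96  91  95  92  94  96
   95  96]
 [ 96  95  95  94  93  94  95  96  97 100  92  91  93  96  92  96  94  97
   99  93]
 [ 95  95  92  93  95  98 106 108 112 113 105 102  98  93  96  91  92  95
   91  94]
 [ 92  93  96  99 104 115 123 135 137 136 130 123 111 102  96  96  93  96
   94  94]
 [ 94  95  95 106 118 137 150 153 152 151 150 139 131 112  99  94  93  97
   96  96]
 [ 93  94  93 100 124 142 145 151 150 148 146 144 137 116  96  91  90  93
   94  95]
 [ 83  82  80  90 108 122 123 123 122 122 122 125 118 106  89  84  83  85
   83  83]
 [ 73  74  73  72  82  87  89  88  92  90  90  89  86  81  75  71  71  74
   74  73]
 [ 71  70  68  69  70  70  71  72  67  69  74  72  66  69  68  70  70  71
   71  71]
 [ 69  77  69  71  68  75  65  69  72  66  70  71  69  70  73  71  63  69
   67  69]]
[ 576.65226084 -194.7443001   169.96085813]
[ 576.65226084 -194.7443001   169.96085813]
[ 576.65226084 -194.7443001   169.96085813]
[ 576.65226084 -194.7443001   169.96085813]
```

The hole peeks above the head end about 1 mm left of the head's centre line. I'll correct by −0.9 mm in y and +0.5 mm in x, then touch down.

Request:
{"op": "send_rows", "data": {"rows": [[[0.05,-0.09,0,0,0,0],[0.05,-0.09,0.3,0,0,0],[0.05,-0.09,0.5,0,0,0],[0.05,-0.09,0.7,0,0,0],[0.05,-0.09,0.8,0,0,0],[0.05,-0.09,0.9,0,0,0],[0.05,-0.09,0.95,0,0,0],[0.05,-0.09,0.95,0,0,0]]]}}

```text
clock: 5.75
eef_pos: [575.2, -194.1, 160.0]
tool_rot: [-3.142, 0.0, 2.051]
force: [0.7, -1.7, -2.4]
width: 11.0
gripper_force: 59.3
```

Request:
{"op": "send_rows", "data": {"rows": [[[0,0,0.1,0,0,0],[0,0,0.2,0,0,0],[0,0,0.3,0,0,0],[0,0,0.3,0,0,0]]]}}

```text
clock: 6.15
eef_pos: [575.2, -194.0, 156.9]
tool_rot: [-3.142, 0.0, 2.051]
force: [0.8, -1.0, -2.3]
width: 11.0
gripper_force: 59.4
```

Request:
{"op": "send_rows", "data": {"rows": [[[0,0,0.1,0,0,0],[0,0,0.2,0,0,0],[0,0,0.3,0,0,0],[0,0,0.35,0,0,0],[0,0,0.35,0,0,0]]]}}

```text
clock: 6.65
eef_pos: [575.1, -194.0, 153.5]
tool_rot: [-3.142, 0.0, 2.051]
force: [0.3, -2.0, -1.6]
width: 11.1
gripper_force: 59.5
```

Request:
{"op": "send_rows", "data": {"rows": [[[0,0,0.1,0,0,0],[0,0,0.15,0,0,0],[0,0,0.2,0,0,0],[0,0,0.2,0,0,0]]]}}

```text
clock: 7.05
eef_pos: [575.2, -194.0, 151.6]
tool_rot: [3.142, 0.0, 2.051]
force: [-0.6, -2.9, 0.7]
width: 11.2
gripper_force: 59.8
```

Request:
{"op": "send_rows", "data": {"rows": [[[0,0,0.05,0,0,0],[0,0,0.1,0,0,0],[0,0,0.1,0,0,0],[0,0,0.1,0,0,0]]]}}

```text
clock: 7.45
eef_pos: [575.2, -193.9, 150.7]
tool_rot: [3.141, 0.0, 2.051]
force: [0.9, -4.7, 2.3]
width: 10.9
gripper_force: 60.0
```

```bash
python3 -c "
from h import *
print(ctrl.read_state()['torque'],ctrl.read_state()['force'])
d=cam('scene');w=cam('wrist')
print(proj(d,[572,-196,61]),proj(w,[575,-194,61]))
f=lambda im,k:cv2.resize(np.clip(255*(im[:,:,::-1]/255.)**.6,0,255).astype(np.uint8),None,fx=k,fy=k,interpolation=2)
a=f(d['pixels'][200:275,215:290],5.3);b=f(w['pixels'][170:270,230:330],4)[:397]
a=a[:397]
cv2.imwrite('pics/s4.png',np.hstack([a,b]))"
```

```text
[-0.93481892 -0.01352088 -0.02760155] [ 0.9353049  -4.65396034  2.2765241 ]
(np.float64(256.1434773277115), np.float64(230.58503636334788)) (np.float64(278.5430696108736), np.float64(256.4482178490083))
```

View pics/s4.png

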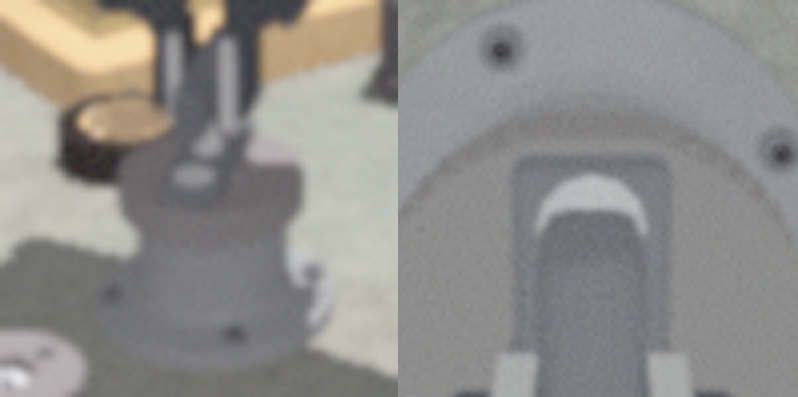

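Scene crop (left): the head sits flush on the collar. Wrist crop (right): no hole shows beyond the head end. The side force says to shift slightly toward −tool x, so I'll relieve it and press to confirm the seat.

Request:
{"op": "send_rows", "data": {"rows": [[[-0.05,0,0,0,0,0],[-0.08,0,0,0,0,0],[-0.08,0,0,0,0,0],[-0.08,0,0,0,0,0]]]}}

```text
clock: 7.95
eef_pos: [575.3, -194.1, 150.5]
tool_rot: [-3.141, -0.001, 2.051]
force: [-1.4, -2.0, 2.9]
width: 10.5
gripper_force: 60.0
```

Request:
{"op": "send_rows", "data": {"rows": [[[0,0,0.05,0,0,0],[0,0,0.1,0,0,0],[0,0,0.1,0,0,0]]]}}

```text
clock: 8.25
eef_pos: [575.4, -194.1, 149.8]
tool_rot: [-3.141, -0.0, 2.051]
force: [-1.2, -1.5, 5.9]
width: 11.1
gripper_force: 60.6
```

Request:
{"op": "send_rows", "data": {"rows": [[[0,0,0.05,0,0,0],[0,0,0.1,0,0,0],[0,0,0.1,0,0,0]]]}}

```text
clock: 8.55
eef_pos: [575.5, -194.1, 149.7]
tool_rot: [-3.142, 0.0, 2.051]
force: [-3.5, -1.3, 10.9]
width: 10.7
gripper_force: 61.5
```

Request:
{"op": "send_rows", "data": {"rows": [[[0,0,-0.1,0,0,0],[0,0,-0.15,0,0,0.03],[0,0,-0.15,0,0,0.08],[0,0,-0.15,0,0,0.12],[0,0,-0.15,0,0,0.15],[0,0,-0.15,0,0,0.15]]]}}

```text
clock: 9.15
eef_pos: [575.2, -194.4, 149.9]
tool_rot: [-3.141, -0.0, 1.9]
force: [-2.1, -2.9, 2.4]
width: 11.0
gripper_force: 60.1
```

```bash
python3 -c "
from h import *
s=ctrl.read_state();print(s['torque'],s['force'],s['tool_rot'],s['eef_pos'])"
```

```text
[-0.56419394  0.4829096   0.1304787 ] [-2.11115761 -2.89999788  2.4085587 ] [-3.14090976e+00 -3.26165108e-05  1.90004753e+00] [ 575.24891502 -194.43772461  149.89403239]
```

Request:
{"op": "send_rows", "data": {"rows": [[[0,0,0,0,0,0.04],[0,0,0,0,0,0.08],[0,0,0,0,0,0.12],[0,0,0,0,0,0.16],[0,0,0,0,0,0.2]]]}}

```text
clock: 9.65
eef_pos: [575.2, -194.5, 149.9]
tool_rot: [-3.141, -0.0, 1.697]
force: [-2.8, -2.2, 2.8]
width: 11.0
gripper_force: 60.2
```

```bash
python3 -c "
from h import *
s=ctrl.read_state();print(s['torque'],s['force'],s['tool_rot'],s['eef_pos'])"
```

```text
[-0.56946809  0.64138773  0.22549239] [-2.81872641 -2.20466131  2.79188495] [-3.14104672e+00 -8.38248416e-05  1.69748526e+00] [ 575.23528263 -194.45859192  149.93134548]
```

Request:
{"op": "send_rows", "data": {"rows": [[[0,0,0,0,0,0.04],[0,0,0,0,0,0.08],[0,0,0,0,0,0.12],[0,0,0,0,0,0.14],[0,0,0,0,0,0.14]]]}}

```text
clock: 10.15
eef_pos: [575.3, -194.5, 150.0]
tool_rot: [-3.141, 0.0, 1.56]
force: [-3.7, -3.0, 4.0]
width: 10.9
gripper_force: 60.1
```

```bash
python3 -c "
from h import *
s=ctrl.read_state();print(s['torque'],s['force'],s['tool_rot'],s['eef_pos'],s['qpos'])"
```

```text
[-0.50539644  0.83493197  0.10681052] [-3.69414229 -3.00200985  3.96850495] [-3.14103193e+00  7.56419878e-05  1.55987399e+00] [ 575.25367393 -194.45621285  149.95503346] [ 0.41738451  0.77238827 -0.22335378  1.7600656   0.26258947  0.63884737
  0.03257568]
```

Request:
{"op": "send_rows", "data": {"rows": [[[0,0,0,0,0,0.015],[0,0,0,0,0,0.03],[0,0,0,0,0,0.045]]]}}

```text
clock: 10.45
eef_pos: [575.3, -194.5, 149.9]
tool_rot: [-3.141, -0.0, 1.514]
force: [-2.6, -2.0, 2.9]
width: 10.9
gripper_force: 60.2
```

```bash
python3 -c "
from h import *
s=ctrl.read_state();print(s['torque'],s['tool_rot'][2])"
```

```text
[-0.4381938   0.96179177  0.24415059] 1.5144996974971145
```

Request:
{"op": "send_rows", "data": {"rows": [[[0,0,0,0,0,0.015],[0,0,0,0,0,0.03]]]}}

```text
clock: 10.65
eef_pos: [575.3, -194.5, 149.9]
tool_rot: [-3.141, -0.0, 1.485]
force: [-3.9, -2.1, 4.0]
width: 11.2
gripper_force: 60.2
```

```bash
python3 -c "
from h import *
s=ctrl.read_state();print(s['torque'],s['tool_rot'][2])"
```

```text
[-0.48835509  0.96741738  0.25378665] 1.4845229546352037
```

Request:
{"op": "send_rows", "data": {"rows": [[[0,0,0,0,0,0.015],[0,0,0,0,0,0.03]]]}}

```text
clock: 10.85
eef_pos: [575.3, -194.5, 149.9]
tool_rot: [-3.141, 0.0, 1.455]
force: [-4.1, -2.2, 3.5]
width: 11.2
gripper_force: 60.2
```

```bash
python3 -c "
from h import *
s=ctrl.read_state();print(s['torque'],s['tool_rot'][2])"
```

```text
[-0.52009264  1.05645314  0.27093618] 1.4545088935656152
```

Request:
{"op": "send_rows", "data": {"rows": [[[0,0,0,0,0,0.015],[0,0,0,0,0,0.025]]]}}

```text
clock: 11.05
eef_pos: [575.3, -194.5, 150.0]
tool_rot: [-3.141, 0.0, 1.43]
force: [-4.8, -1.5, 2.8]
width: 10.8
gripper_force: 60.2
```

```bash
python3 -c "
from h import *
s=ctrl.read_state();print(s['torque'],s['tool_rot'][2])"
```

```text
[-0.46435703  1.07849803  0.25069773] 1.429734684295589
```

Request:
{"op": "send_rows", "data": {"rows": [[[0,0,0,0,0,0.01],[0,0,0,0,0,0.02]]]}}

```text
clock: 11.25
eef_pos: [575.3, -194.4, 149.9]
tool_rot: [-3.141, 0.0, 1.41]
force: [-4.4, -2.0, 2.1]
width: 11.1
gripper_force: 60.3
```

```bash
python3 -c "
from h import *
s=ctrl.read_state();print(s['torque'],s['tool_rot'][2])"
```

```text
[-0.49879595  1.16398783  0.34278802] 1.4101263390150756
```

Request:
{"op": "send_rows", "data": {"rows": [[[0,0,0,0,0,0.01],[0,0,0,0,0,0.02]]]}}

```text
clock: 11.45
eef_pos: [575.3, -194.4, 150.0]
tool_rot: [-3.141, 0.0, 1.391]
force: [-4.4, -0.8, 3.1]
width: 10.8
gripper_force: 60.7
```

```bash
python3 -c "
from h import *
s=ctrl.read_state();print(s['torque'],s['tool_rot'][2])"
```

```text
[-0.48717167  1.14873755  0.56706835] 1.3911083882428876
```

Torque jumped from 0.25 to 0.57 N m, so the collar is at its stop. I'll release the torque and lift out.

Request:
{"op": "send_rows", "data": {"rows": [[[0,0,0,0,0,-0.025],[0,0,0,0,0,-0.05],[0,0,0,0,0,-0.055],[0,0,-0.1,0,0,-0.055],[0,0,-0.2,0,0,-0.055],[0,0,-0.2,0,0,-0.055]]]}}

```text
clock: 12.05
eef_pos: [575.7, -194.6, 152.0]
tool_rot: [3.141, 0.0, 1.445]
force: [-2.7, -2.3, 0.2]
width: 11.3
gripper_force: 59.7
```

```bash
python3 -c "
from h import *
s=ctrl.read_state();print(s['torque'],s['tool_rot'][2])"
```

```text
[-0.61342371  0.68418308  0.02269464] 1.4454034011579795
```

Request:
{"op": "send_rows", "data": {"rows": [[[-0.04,-0.04,0,0,0,0],[-0.04,-0.04,-0.2,0,0,0],[-0.04,-0.04,-0.5,0,0,0],[-0.04,-0.04,-0.8,0,0,0],[-0.04,-0.04,-1.2,0,0,0],[-0.04,-0.04,-2,0,0,0],[-0.04,-0.04,-4.5,0,0,0],[-0.04,-0.04,-5,0,0,0],[-0.04,-0.04,-5,0,0,0]]]}}

```text
clock: 12.95
eef_pos: [576.2, -194.7, 203.5]
tool_rot: [3.138, 0.0, 1.446]
force: [0.9, 0.0, -2.3]
width: 11.1
gripper_force: 59.4
```

```bash
python3 -c "
from h import *
s=ctrl.read_state();print(s['torque'],s['force'],s['eef_pos'],s['tool_rot'],s['clock'])
d=cam('wrist');np.save('w5.npy',d,allow_pickle=True)
p=d['pixels'].astype(int);print(p[205:214,279].tolist())
print(move([510.9,-438.3,200],1.571))"
```

```text
[-0.02700491  0.00555359  0.05510968] [ 0.93179348  0.04629193 -2.34480483] [ 576.16613304 -194.6711376   203.49049154] [3.13786323e+00 7.84108557e-05 1.44603959e+00] 12.95
[[97, 95, 98], [98, 96, 96], [95, 96, 95], [80, 83, 82], [72, 73, 77], [69, 70, 72], [68, 72, 76], [75, 79, 84], [103, 105, 108]]
[-24.981, -3.36, 0.232, 0.001, -0.0, -0.125]
```

Request:
{"op": "send_rows", "data": {"rows": [[[-5,-0.7,0.2,0,0,-0.03],[-10,-1.4,0.2,0,0,-0.06],[-15,-2,0.2,0,0,-0.09],[-20,-2.7,0.2,0,0,-0.12],[-23.5,-3.1,0.2,0,0,-0.125],[-25,-3.36,0.2,0,0,-0.125],[-25,-3.36,0.2,0,0,-0.125],[-25,-3.36,0.2,0,0,-0.125],[-25,-3.36,0.2,0,0,-0.125],[-25,-3.36,0.2,0,0,-0.125]]]}}

```text
clock: 14.0
eef_pos: [511.9, -436.3, 200.1]
tool_rot: [3.141, -0.001, 1.574]
force: [0.8, -0.1, -2.0]
width: 10.9
gripper_force: 59.3
```

```bash
python3 -c "
from h import *
print(move([510.9,-438.5,125],1.571),ctrl.read_state()['clock'])"
```

```text
[-0.232, -0.1, 7.506, 0.0, -0.001, 0.003] 14.0
```

Request:
{"op": "send_rows", "data": {"rows": [[[-0.15,-0.1,3,0,0,0],[-0.2,-0.1,6,0,0,0],[-0.23,-0.1,7.2,0,0,0],[-0.23,-0.1,7.5,0,0,0],[-0.23,-0.1,7.5,0,0,0],[-0.23,-0.1,7.5,0,0,0]]]}}

```text
clock: 14.6
eef_pos: [510.6, -441.2, 126.5]
tool_rot: [3.139, 0.001, 1.571]
force: [-0.1, 0.6, -1.9]
width: 11.3
gripper_force: 59.2
```

```bash
python3 -c "
from h import *
s=ctrl.read_state();print(s['eef_pos'],s['tool_rot'],s['clock'])
d=cam('wrist');np.save('w6.npy',d,allow_pickle=True)
cv2.imwrite('pics/w6.png',cv2.resize(np.clip(255*(d['pixels'][150:290,180:366,::-1]/255.)**.6,0,255).astype(np.uint8),None,fx=4,fy=4,interpolation=2))"
```

```text
[ 510.58917101 -441.23989191  126.52890758] [3.13936717e+00 1.42137396e-03 1.57115832e+00] 14.6
```

View pics/w6.png

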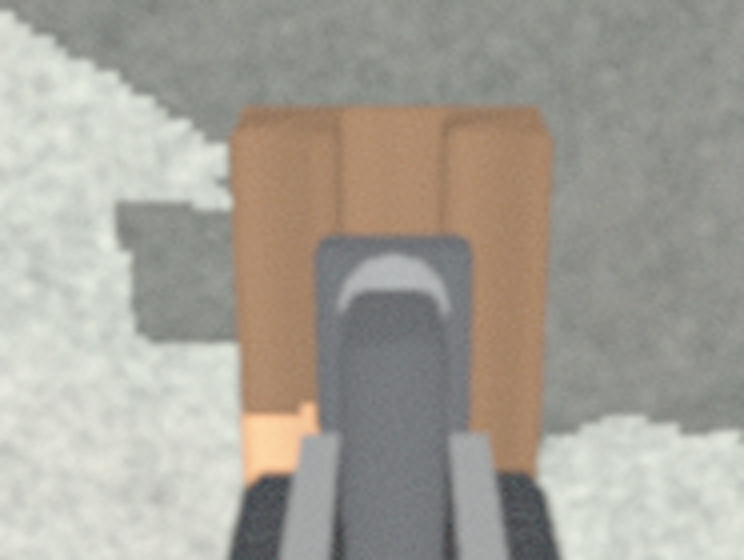

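The head (x 317–471) is centred over the groove (x 338–445) in the crop, so I'll lower it.

Request:
{"op": "send_rows", "data": {"rows": [[[0.15,0,0,0,0,0],[0.15,0,0.3,0,0,0],[0.15,0,0.6,0,0,0],[0.15,0,0.9,0,0,0],[0.15,0,1.1,0,0,0],[0.15,0,1.25,0,0,0],[0.15,0,1.25,0,0,0],[0.15,0,1.25,0,0,0]]]}}

```text
clock: 15.45
eef_pos: [509.5, -439.5, 112.5]
tool_rot: [3.142, -0.0, 1.571]
force: [-0.3, 0.0, -2.1]
width: 11.4
gripper_force: 59.4
```

Request:
{"op": "send_rows", "data": {"rows": [[[0,0,0.05,0,0,0],[0,0,0.1,0,0,0],[0,0,0.1,0,0,0],[0,0,0.1,0,0,0]]]}}

```text
clock: 15.85
eef_pos: [509.6, -439.5, 111.9]
tool_rot: [3.141, 0.0, 1.571]
force: [-0.8, 1.0, 0.9]
width: 10.9
gripper_force: 59.8
```

Request:
{"op": "send_rows", "data": {"rows": [[[0,0,0.02,0,0,0],[0,0,0.02,0,0,0],[0,0,0.02,0,0,0],[0,0,0.02,0,0,0],[0,0,0.02,0,0,0],[0,0,0.02,0,0,0],[0,0,0.02,0,0,0],[0,0,0.02,0,0,0],[0,0,0.02,0,0,0],[0,0,0.02,0,0,0]]], "grip": 0}}

```text
clock: 16.85
eef_pos: [509.5, -439.4, 111.3]
tool_rot: [-3.142, -0.0, 1.571]
force: [-1.0, -0.5, -0.2]
width: 84.9
gripper_force: 0.0
```

Request:
{"op": "send_rows", "data": {"rows": [[[0,0,-1,0,0,0],[0,0,-3,0,0,0],[0,0,-6,0,0,0],[0,0,-10,0,0,0],[0,0,-12.8,0,0,0],[0,0,-12.8,0,0,0],[0,0,-12.8,0,0,0]]]}}

```text
clock: 17.55
eef_pos: [509.6, -439.6, 240.6]
tool_rot: [3.14, 0.001, 1.571]
force: [-0.1, -0.2, -0.2]
width: 85.4
gripper_force: 0.0
```

Run:
```python
from h import *
d=cam("wrist");s=d["s"];print(s["clock"],s["eef_pos"],s["width"],s["force"])
p0=np.load("w1.npy",allow_pickle=True).item()
# gray (unsaturated) blob inside orange rest, now versus at the start
for q in(p0,d):
    h=cv2.cvtColor(q["pixels"],cv2.COLOR_RGB2HSV)
    m=((h[:,:,1]<90)&(h[:,:,2]<190)).astype(np.uint8)
    o=((h[:,:,1]>110)&(h[:,:,0]<20)).astype(np.uint8);o[:140]=0;o[260:]=0;o[:,:230]=0;o[:,330:]=0
    x,y,w,hh=cv2.boundingRect(o);print("rest box",x,y,w,hh,onto(q,x+w/2,y,20))
    print([(v,[i+x for i in np.flatnonzero(m[v,x+5:x+w-5])+5][::200], int(m[v,x+5:x+w-5].sum()), round(float(np.flatnonzero(m[v,x+5:x+w-5]).mean()+x+5),1) if m[v,x+5:x+w-5].any() else None) for v in(168,174,185,200,215,230,243)])
```

```text
17.55 [ 509.6271907  -439.64693583  240.5744771 ] 85.42309206557671 [-0.13761479 -0.16401453 -0.23407009]
rest box 253 159 51 81 [ 510.65878893 -398.62800717]
[(168, [], 0, None), (174, [np.int64(268)], 22, 278.5), (185, [np.int64(268)], 23, 279.0), (200, [np.int64(269)], 22, 279.5), (215, [np.int64(269)], 21, 279.0), (230, [np.int64(274)], 13, 280.0), (243, [np.int64(258)], 41, 278.0)]
rest box 253 155 51 81 [ 510.39662363 -398.37627593]
[(168, [np.int64(268)], 21, 278.0), (174, [np.int64(267)], 23, 278.0), (185, [np.int64(267)], 22, 277.5), (200, [np.int64(267)], 22, 277.5), (215, [np.int64(267)], 22, 277.5), (230, [np.int64(271)], 14, 277.5), (243, [np.int64(258)], 40, 277.5)]
```

```bash
python3 -c "
from cell import ctrl
print(ctrl.finish_job())"
```

```text
the job is handed in; nothing more can be done
None
```

The collar is turned clockwise to its stop (torque rose from 0.25 to 0.57 N m, then released), the spanner stands back upright on its rest within about 2 mm of where it was, and the job was handed in at about 17.6 s; no verdict was returned.

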